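Check-weigh two battery cells

ROBOT

A 6-joint arm with a two-finger parallel gripper is mounted at the origin on the work surface. World frame = base frame: x ahead of the robot, y to its left, z up, the work surface at z = 0. Lengths are in m, angles in rad, forces in N, time in s.
With the tool pointing down it reaches from about 0.225 to 0.725 m from the base axis. Payload 3.1 kg.
Tool frame: the origin (TCP) lies between the finger pads; the fingertips stand 8 mm ahead of it and the grasp point (between the pads) lies 11 mm behind it; z points along the fingers, y is the direction in which the jaws open and shut (so a half turn about z gives the same grasp; the last joint's range is limited). The gripper opens to 85 mm and grips with 20 to 120 N. Pads are 22 mm wide; open, the fingers measure 114 mm over their backs; the gripper's body (76 mm by 85 mm) begins 54 mm behind the grasp point. The pads swing forward as they close: fully open they stand 13 mm farther back than shut.
Start: joints at [-1.248, 0.048, 0.099, 1.622, 0, 1.443], TCP at [0.229, -0.473, 0.239] pointing down, gripper open.
Joint ranges: [-2.91, 2.91], [-0.99, 1.94], [-1.21, 1.42], [-2.12, 2.29], [-1.49, 1.47], [-3.14, 3.14]. Speed limits (rad/s): [2.79, 2.79, 3.14, 3.14, 3.14, 3.14].

INTERFACE

Orientations are given as a unit quaternion [w, x, y, z].
In Python, from rig import bot gives the robot as it stands.
- The arm moves only by the tool servo_tool, never from a script. Its argument "increments" is a list of rows, each a list of 7 numbers: the opening, from 0 (shut) to 1 (fully open), then the shift along the tool's x, y, z in mm, then the turn, a rotation vector about the tool's x, y, z in rad. In form: [[grip, x, y, z, ax, ay, az], ...]. A call has exactly 10 rows; each row shifts and turns the commanded pose from where the row before left it, along the tool's axes as they then stand; what a row does not reach is not made up. A row lasts 1/12 s, in which the tool goes at most 41.7 mm and 7.16 degrees, less where a joint would pass 70% of its speed; a pose out of reach is approached as far as the arm can. A call with a gripper value outside its range is refused whole. The fingers move at their own pace and stop on an object; the grip force is fixed at half the most. Time passes only in rows, so rows that do not move let the fingers close, or fill a call up. It gives the time, the measured TCP pose, the force and the opening at its end, in the units of the state.
- bot.get_obs(): the state, without advancing time (a new reading comes with each control period).
- bot.camera(name): name is "scene" or "top" or "wrist"; returns the picture (480x640x3 uint8, red, green, blue); there is no depth.
- bot.camera_info(name): a dict with "intrinsics" (3x3 intrinsics, pixels), "k1" (the pictures are not rectified: a ray, as slopes to the right and down, at radius r is drawn at 1 + k1 r^2 times it, then the intrinsics apply), "cam_to_world" (4x4, takes a point from camera to world coordinates); the wrist camera has in their place "mount" (4x4, takes a point from camera to tool coordinates, whose origin is the TCP and whose axes are the flange's). Camera axes: x right, y down, z forward; pixel columns grow to the right and rows downward; lengths in m; the calibration is good to about 2 mm. A picture is of the moment at which its call begins: read the wrist's pose just before it. camera_info takes no time and is no camera call.
- bot.sign_off(): hands the job in, once; it reports no verdict.
The state is a dict: "time": time; "joints": joint angles; "joint_vel": joint speeds; "joint_efforts": joint torques, N m; "position": TCP position; "tcp_rot": TCP orientation; "force": force on the tool from outside, world axes, zero at the start; "wrist_torque": the same for the moment, N m; "opening": finger opening in m.
Only numpy, scipy, OpenCV 4.12 (cv2) and the standard library are available. Lean on these libraries where they do the work, as an engineer would, in place of code of your own. Each camera call takes 0.05 s, during which the arm holds its last target.

TASK

Check-weigh the two loose battery cells on the beam balance, one after the other: stand the cell upright on the balance's empty pan, let go and see which way the beam settles, then stand the cell upright in the rectangular tray if it is heavier than the reference weight (its pan sinks below the other) or in the round dish if it is lighter (its pan stays above). Finish with one cell before you touch the other, set the cells down gently, and leave everything else on the table where it is.

Things in the scene. Friction and masses are not known exactly. Their poses are not given: they have to be found in the camera images.
- cell_a: one of two look-alike loose battery cells: upright cylinder 32 mm across and 70 mm tall, blue wrap, steel ends; weighs 105 to 175 g, not visible from outside, any combination of the two. Both start standing on the table. Origin at the centre of its underside, z up its axis
- cell_b: the other loose cell, same shape and size, its weight drawn independently. Origin at the centre of its underside, z up its axis
- balance: beam balance, fixed to the table (position and yaw vary): grey base plate 110 x 170 mm, beam 240 mm long along its y axis on a pivot 75 mm above the table, round flat steel pans on stems at both ends, 110 mm from the middle, held level by a parallel linkage at any tilt; above the middle a white scale plate to 180 mm height that the pointer moves across (66 mm wide in y). Origin under the middle on the table, y along the beam towards the empty load pan
- load_pan: the empty pan (at the balance's +y end): flat steel disc 90 mm across, 4 mm thick, no rim. Origin on the stem's hinge; the top of the disc, where the cell stands, is 34 mm above the origin and stays level. With a cell off it the pan rests at its upper stop, disc top 131 mm above the table; at its lower stop 87 mm; with the beam level 109 mm
- ref_pan: the other pan (at the balance's -y end), same disc, carrying a fixed dark steel knobbed reference weight of 140 g. Origin on the stem's hinge, disc top 34 mm above it
- beam (a joint): tilt of the beam in rad: 0 level, positive when the load pan sinks, stops at -0.2 (unloaded) and +0.2. Damped and lightly sprung: it settles within about 1.5 s after a cell is released; about 0.018 rad per gram over or under the reference, up to the stops. The pan gives way under about 1.4 N
- tray: black rectangular open tray, 130 mm (its x) by 160 mm (its y), walls 4 mm thick and 18 mm high, floor 4 mm thick; fixed; for the heavy cells. It and the round dish stand to either side, which side varies. Origin under its centre on the table
- dish: black round open dish, 160 mm across, walls 4 mm thick and 18 mm high, floor 4 mm thick; fixed; for the light cells. Origin under its centre on the table
- holder: bystander: empty black cell holder lying flat, 82 x 158 x 12 mm with 8 round holes; origin centre of underside
- spare_weight: bystander: dark steel knobbed weight 30 mm across, 36 mm tall, standing among the cells; origin centre of underside
- screwdriver: bystander: screwdriver 170 mm long lying on the table
- bottle: bystander: white closed bottle 48 mm across, 120 mm tall; origin centre of underside
- cup: bystander: grey open cup 68 mm across, 50 mm tall; origin centre of underside
- gauge_block: bystander: steel block 50 x 30 x 20 mm; origin centre of underside

How it is judged:
By the outcome, as a careful person would: the job done as asked, in the order asked, and still so for the second after the job is handed in, with the robot touching nothing.
It also fails if it takes over 72 s, if anything falls off the work surface, if the arm or the gripper's body presses on something with over 40 N, if the wrist force passes 120 N, or if a joint passes its speed limit or range.

## Working session

There is one attempt and no reset: what is moved stays moved. The work goes in short steps, Python scripts to look and compute and a tool call to move; the robot and the scene stay as the last step left them, time stands still between calls to the robot, and variables do not carry over. Pictures are saved under pics/ and viewed, and the job is handed in when it is done.

Besides the shell and the picture viewer there is one more tool, called after "Request:" by a JSON object that holds its "name" and its "arguments", one argument or row to a line. servo_tool: Moves the arm, as the interface text tells. Its arguments: {"type":"object","properties":{"increments":{"type":"array"}},"required":["increments"]}

```bash
ls; mkdir -p pics
python3 - <<'E'
from rig import bot
import cv2
print(bot.get_obs())
for n in ["scene","top","wrist"]:
    im=bot.camera(n); cv2.imwrite(f"pics/{n}0.png",im[:,:,::-1]); print(n,bot.camera_info(n))
E
```

```text
pics
{'time': 0.0, 'joints': array([-1.24781359e+00,  4.87013490e-02,  9.75536753e-02,  1.62201388e+00,
        2.94067681e-05,  1.44300292e+00]), 'joint_vel': array([-0.00182201, -0.00024385, -0.00079563, -0.00078386,  0.00133662,
       -0.00010972]), 'joint_efforts': array([ 2.11761308e-04, -3.38785279e+01,  3.20012999e+01,  2.03959696e-02,
       -1.16624865e-04, -2.52025579e-06]), 'position': array([ 0.22852768, -0.47197168,  0.23812072]), 'tcp_rot': array([-1.17842075e-03,  9.74706775e-01,  2.23484462e-01, -1.00600435e-04]), 'force': array([-0.99543289,  0.09677213, -0.74014417]), 'wrist_torque': array([-0.01193937,  0.05304624, -0.04138475]), 'opening': 0.084935609611247}
scene {'intrinsics': array([[511.09937599,   0.        , 325.29047061],
       [  0.        , 511.09937599, 231.74951696],
       [  0.        ,   0.        ,   1.        ]]), 'k1': 0.010699239584351527, 'cam_to_world': array([[ 0.70613479,  0.53407144, -0.46491005,  1.11823793],
       [ 0.70784566, -0.54923003,  0.44418566, -0.50580948],
       [-0.01811569, -0.64273951, -0.76587058,  0.93760976],
       [ 
[... 372 characters left out ...]
80999, -0.02127225],
       [-0.0190784 , -0.13061764, -0.99124923,  1.41231998],
       [ 0.        ,  0.        ,  0.        ,  1.        ]])}
wrist {'intrinsics': array([[364.62828029,   0.        , 311.80798945],
       [  0.        , 364.62828029, 241.06614019],
       [  0.        ,   0.        ,   1.        ]]), 'k1': -0.026341647064881672, 'mount': array([[ 7.58250683e-04, -9.56477280e-01, -2.91805823e-01,
         7.48397084e-02],
       [ 9.99999703e-01,  7.66117842e-04,  8.73051406e-05,
         1.16166643e-03],
       [ 1.40052264e-04, -2.91805803e-01,  9.56477576e-01,
        -1.34697649e-01],
       [ 0.00000000e+00,  0.00000000e+00,  0.00000000e+00,
         1.00000000e+00]])}
```

View pics/scene0.png

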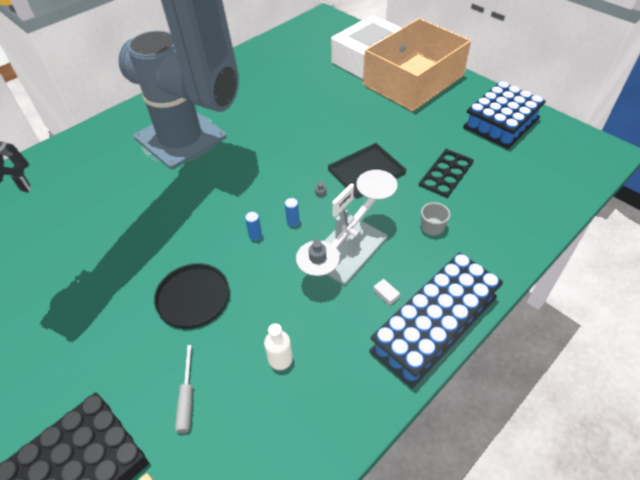

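View pics/top0.png

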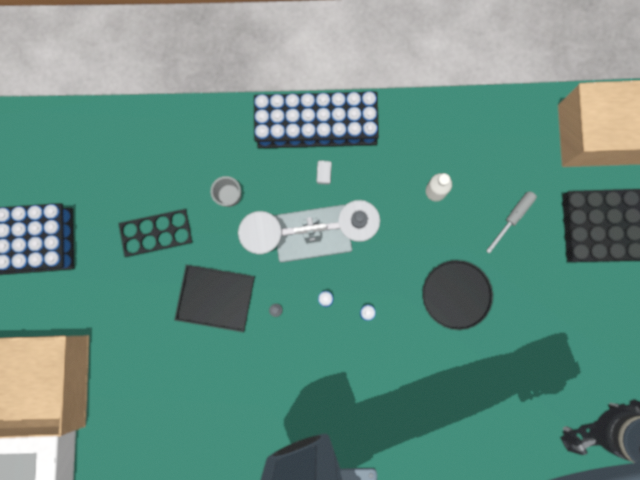

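View pics/wrist0.png

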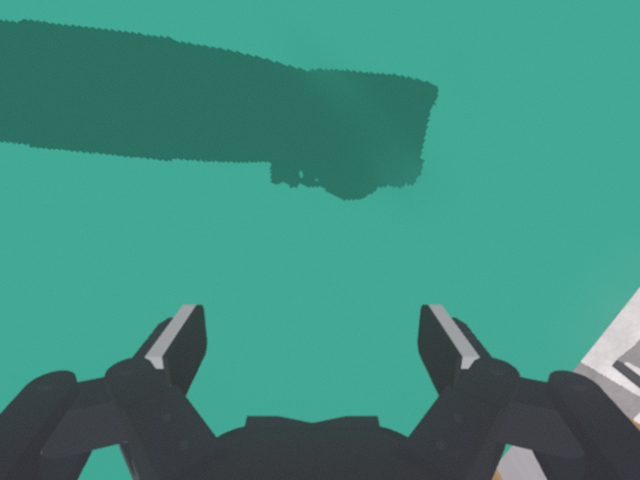

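The top view shows the empty load pan at (260,232), the reference pan at (358,220), the cells at (326,298) and (368,312), the spare weight at (276,310), the tray at (215,298) and the dish at (458,294).

```bash
cat > h.py <<'E'
import numpy as np, cv2
from rig import bot
from scipy.spatial.transform import Rotation as R
def pose(o):
    q=o['tcp_rot']; T=np.eye(4); T[:3,:3]=R.from_quat([q[1],q[2],q[3],q[0]]).as_matrix(); T[:3,3]=o['position']; return T
def camT(n,o=None):
    i=bot.camera_info(n)
    return i['cam_to_world'] if n!='wrist' else pose(o or bot.get_obs())@i['mount']
def onplane(n,uv,z,T=None):
    i=bot.camera_info(n); T=camT(n) if T is None else T
    p=cv2.undistortPoints(np.array(uv,float).reshape(-1,1,2),i['intrinsics'],np.array([i['k1'],0,0,0.]))[:,0]
    d=np.c_[p,np.ones(len(p))]@T[:3,:3].T
    o=T[:3,3]; return o+d*((z-o[2])/d[:,2])[:,None]
def proj(n,P,T=None):
    i=bot.camera_info(n); T=camT(n) if T is None else T
    W=np.linalg.inv(T); rv,_=cv2.Rodrigues(W[:3,:3])
    return cv2.projectPoints(np.array(P,float).reshape(-1,1,3),rv,W[:3,3],i['intrinsics'],np.array([i['k1'],0,0,0.]))[0][:,0]
def shot(n,f,T=None):
    im=bot.camera(n)[:,:,::-1].copy(); cv2.imwrite(f'pics/{f}.png',im); return im
def comps(m,amin=20):
    n,l,s,c=cv2.connectedComponentsWithStats(m.astype(np.uint8),connectivity=8)
    return [(tuple(c[k].round(1)),tuple(s[k][:5].tolist()),l==k) for k in range(1,n) if s[k][4]>=amin]
E
python3 - <<'E'
from h import *
im=cv2.imread('pics/top0.png'); hsv=cv2.cvtColor(im,cv2.COLOR_BGR2HSV)
box=(slice(150,345),slice(110,560))
w=np.zeros((480,640),bool); w[box]=((hsv[...,1]<60)&(hsv[...,2]>140))[box]
print('light');[print(c[:2]) for c in comps(w)]
b=np.zeros((480,640),bool); b[box]=((hsv[...,2]<70))[box]
print('dark');
for c in comps(b):
    cn,_=cv2.findContours(c[2].astype(np.uint8),0,2); print(c[:2],cv2.minAreaRect(cn[0]))
cv2.imwrite('pics/crop0.png',cv2.resize(im[170:345,160:510],(800,400),interpolation=cv2.INTER_CUBIC))
im=cv2.imread('pics/scene0.png');cv2.imwrite('pics/crop1.png',cv2.resize(im[140:340,140:460],(800,500),interpolation=cv2.INTER_CUBIC))
E
```

```text
light
((np.float64(323.6), np.float64(171.7)), (316, 160, 16, 24, 333))
((np.float64(438.6), np.float64(186.5)), (426, 173, 26, 28, 559))
((np.float64(226.6), np.float64(192.1)), (210, 176, 30, 30, 488))
((np.float64(514.6), np.float64(217.2)), (487, 192, 50, 61, 517))
((np.float64(307.8), np.float64(230.7)), (238, 200, 142, 62, 5646))
((np.float64(325.0), np.float64(298.3)), (319, 292, 13, 14, 144))
((np.float64(367.8), np.float64(312.3)), (362, 306, 13, 14, 144))
dark
((np.float64(152.7), np.float64(231.9)), (120, 210, 70, 46, 694)) ((155.1243896484375, 232.58047485351562), (32.89606475830078, 68.16679382324219), 77.90524291992188)
((np.float64(188.6), np.float64(239.9)), (185, 236, 7, 7, 21)) ((188.8461456298828, 240.23074340820312), (4.437601566314697, 7.211102485656738), 33.690067291259766)
((np.float64(464.5), np.float64(288.5)), (423, 261, 69, 68, 2046)) ((457.0000305175781, 294.5), (68.58935546875, 65.76093292236328), 45.0)
((np.float64(195.6), np.float64(288.6)), (176, 266, 54, 62, 894)) ((206.69711303710938, 296.3420715332031), (54.26211929321289, 54.63966369628906), 9.659893035888672)
```

```bash
sleep 1
```

```text
(no output)
```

View pics/crop0.png

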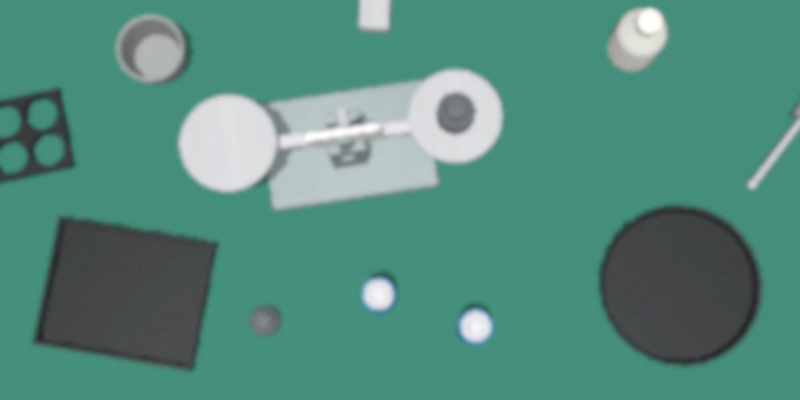

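View pics/crop1.png

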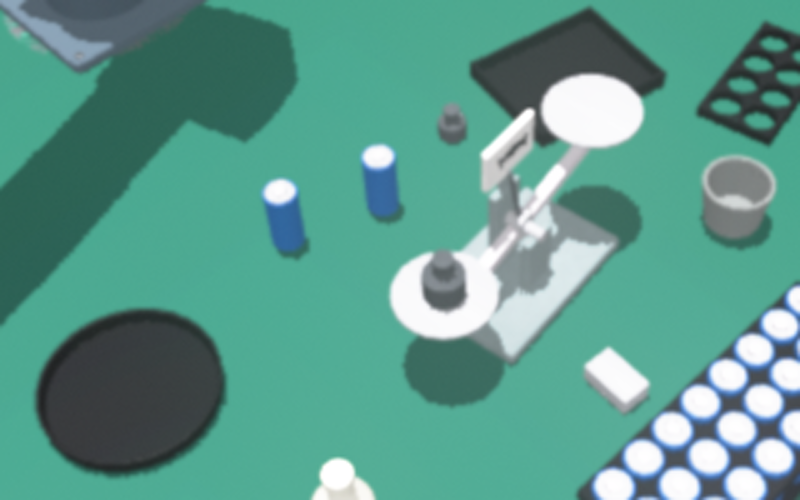

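Run:
```python
from h import *
im=cv2.imread('pics/top0.png'); hsv=cv2.cvtColor(im,cv2.COLOR_BGR2HSV)
s=cv2.imread('pics/scene0.png'); hs=cv2.cvtColor(s,cv2.COLOR_BGR2HSV)
print('cells top cam', onplane('top',[[325.0,298.3],[367.8,312.3]],0.07))
# scene caps: light comps near
m=np.zeros((480,640),bool); bx=(slice(190,230),slice(235,310)); m[bx]=((hs[...,1]<70)&(hs[...,2]>150))[bx]
cs=comps(m); print([c[:2] for c in cs]); print('scene', onplane('scene',[c[0] for c in cs],0.07))
# pans: bright disc, fit ellipse, separate by opening
w=((hsv[...,1]<60)&(hsv[...,2]>185)).astype(np.uint8)
for name,win,z in [('load',(205,260,232,287),0.131),('ref',(195,246,333,385),0.087)]:
    q=np.zeros_like(w); q[win[0]:win[1],win[2]:win[3]]=w[win[0]:win[1],win[2]:win[3]]
    q=cv2.morphologyEx(q,cv2.MORPH_CLOSE,np.ones((3,3)))
    q=cv2.morphologyEx(q,cv2.MORPH_OPEN,cv2.getStructuringElement(2,(9,9)))
    cn=max(cv2.findContours(q,0,2)[0],key=cv2.contourArea)
    e=cv2.fitEllipse(cv2.convexHull(cn)); print(name,e,onplane('top',[e[0]],z), 'diam',e[1][0]/609*(1.4-z))
# dish and tray dark (adapt threshold)
for name,win in [('dish',(250,340,410,505)),('tray',(255,340,165,265))]:
    q=np.zeros((480,640),np.uint8); q[win[0]:win[1],win[2]:win[3]]=((hsv[...,2]<110)&(hsv[...,1]<110))[win[0]:win[1],win[2]:win[3]]
    cn=max(cv2.findContours(q,0,2)[0],key=cv2.contourArea); h=cv2.convexHull(cn)
    e=cv2.minAreaRect(h); pts=onplane('top',np.vstack([cv2.boxPoints(e),[e[0]]]),0.018); print(name,e,cv2.contourArea(h));print(pts.round(3), np.linalg.norm(pts[0]-pts[1]),np.linalg.norm(pts[2]-pts[1]))
m=np.zeros((480,640),bool); bx=(slice(295,325),slice(262,292)); m[bx]=(hsv[...,1]<110)[bx]
for c in comps(m): print('weight',c[:2],onplane('top',[c[0]],0.03))
```

```text
cells top cam [[ 0.4679379   0.0102373   0.07      ]
 [ 0.43518876 -0.08261991  0.07      ]]
[((np.float64(290.8), np.float64(202.1)), (285, 198, 12, 9, 88)), ((np.float64(251.5), np.float64(216.1)), (246, 212, 12, 10, 90))]
scene [[ 0.46989993  0.00504918  0.07      ]
 [ 0.43777804 -0.08713023  0.07      ]]
load ((259.3287048339844, 232.14537048339844), (41.183589935302734, 42.48306655883789), 64.5103530883789) [[0.6091463  0.14547217 0.131     ]] diam 0.08581605193415298
ref ((351.6161193847656, 223.2637481689453), (42.150543212890625, 57.50093078613281), 67.79410552978516) [[ 0.63049802 -0.05258428  0.087     ]] diam 0.09087629431613364
dish ((457.5, 294.5), (69.0, 69.0), 90.0) 3830.5
[[ 0.552 -0.215  0.018]
 [ 0.549 -0.371  0.018]
 [ 0.393 -0.362  0.018]
 [ 0.396 -0.208  0.018]
 [ 0.472 -0.289  0.018]] 0.156115913749104 0.15569927166890793
tray ((214.2228240966797, 297.6234130859375), (71.81449890136719, 57.5573844909668), 9.688787460327148) 4037.5
[[0.43  0.356 0.018]
 [0.559 0.335 0.018]
 [0.527 0.172 0.018]
 [0.399 0.195 0.018]
 [0.478 0.264 0.018]] 0.1305984239418355 0.16576695073224465
weight ((np.float64(275.4), np.float64(309.9)), (268, 303, 15, 15, 167)) [[0.44649975 0.12377824 0.03      ]]
```

Request:
{"name": "servo_tool", "arguments": {
  "increments": [
    [1, 0, 0, 0, 0, 0, -0.124],
    [1, 0, 0, 0, 0, 0, -0.124],
    [1, 0, 0, 0, 0, 0, -0.124],
    [1, 0, 0, 0, 0, 0, -0.124],
    [1, 0, 0, 0, 0, 0, -0.124],
    [1, 0, 0, 0, 0, 0, -0.124],
    [1, 0, 0, 0, 0, 0, -0.124],
    [1, 0, 0, 0, 0, 0, -0.124],
    [1, 0, 0, 0, 0, 0, -0.124],
    [1, 0, 0, 0, 0, 0, -0.124]
  ]
}}

```text
time: 0.98
position: [0.2286, -0.4723, 0.2388]
tcp_rot: [-0.0, 0.661, 0.75, 0.0]
force: [-0.2, 0.5, -0.5]
opening: 0.0852
```

```bash
cat >> h.py <<'E'
def togo(p,psi=None):
    """remaining move to TCP target p in tool mm, from measured pose; and yaw turn about tool z"""
    T=pose(bot.get_obs()); d=T[:3,:3].T@(np.array(p)-T[:3,3])*1000
    yaw=np.degrees(np.arctan2(T[1,0],T[0,0]))
    tilt=T[:3,2]
    print('tool mm',d.round(1),'yaw',yaw.round(2),'pos',T[:3,3].round(4),'zaxis',tilt.round(4))
E
python3 - <<'E'
from h import *
print(onplane('top',[[259.6,232.4]],.131),onplane('top',[[359,220.3]],.087), onplane('scene',[[0,0]],0)[0][:0])
# scene cross-check of pans: crop px (592,110),(445,293) scale .4
print(onplane('scene',[[140+592*.4,140+110*.4]],.131),onplane('scene',[[140+445*.4,140+295*.4]],.087))
# dish, tray in scene
print(onplane('scene',[[140+131*.4,140+389*.4]],.016), onplane('scene',[[140+568*.4,140+78*.4]],.018))
togo([0.43,-0.085,0.24])
o=bot.get_obs();print(o['joints'].round(3))
E
```

```text
[[0.60858229 0.14489912 0.131     ]] [[ 0.63667182 -0.0690255   0.087     ]] []
[[0.61256015 0.14025649 0.131     ]] [[ 0.64155139 -0.07350735  0.087     ]]
[[ 0.48109073 -0.29577784  0.016     ]] [[0.49258032 0.24888363 0.018     ]]
tool mm [358.9 248.5  -0.9] yaw 97.23 pos [ 0.2286 -0.4723  0.2388] zaxis [-4.e-04  1.e-03 -1.e+00]
[-1.248  0.048  0.098  1.622 -0.     0.197]
```

Request:
{"name": "servo_tool", "arguments": {
  "increments": [
    [1, 18, 12, 0, 0, 0, 0],
    [1, 18, 12, 0, 0, 0, 0],
    [1, 18, 12, 0, 0, 0, 0],
    [1, 18, 12, 0, 0, 0, 0],
    [1, 18, 12, 0, 0, 0, 0],
    [1, 18, 12, 0, 0, 0, 0],
    [1, 18, 12, 0, 0, 0, 0],
    [1, 18, 12, 0, 0, 0, 0],
    [1, 18, 12, 0, 0, 0, 0],
    [1, 18, 12, 0, 0, 0, 0]
  ]
}}

```text
time: 1.82
position: [0.3265, -0.2783, 0.2389]
tcp_rot: [-0.0, 0.664, 0.748, 0.0]
force: [0.3, 0.8, -0.0]
opening: 0.0852
```

Request:
{"name": "servo_tool", "arguments": {
  "increments": [
    [1, 18, 12, 0, 0, 0, 0],
    [1, 18, 12, 0, 0, 0, 0],
    [1, 18, 12, 0, 0, 0, 0],
    [1, 18, 12, 0, 0, 0, 0],
    [1, 18, 12, 0, 0, 0, 0],
    [1, 18, 12, 0, 0, 0, 0],
    [1, 18, 12, 0, 0, 0, 0],
    [1, 18, 12, 0, 0, 0, 0],
    [1, 18, 12, 0, 0, 0, 0],
    [1, 0, 0, 0, 0, 0, 0]
  ]
}}

```text
time: 2.65
position: [0.415, -0.1029, 0.2389]
tcp_rot: [-0.001, 0.662, 0.75, 0.001]
force: [-0.8, 0.2, 0.7]
opening: 0.0851
```

Run:
```python
from h import *
o=bot.get_obs(); T=camT('wrist',o)
shot('wrist','w1')
togo([0.436,-0.085,0.24])
for c in ([.435,-.083,.07],[.438,-.087,.07]): print(proj('wrist',[c],T))
```

```text
tool mm [16.6 23.9 -1.1] yaw 97.07 pos [ 0.4143 -0.1044  0.2389] zaxis [-7.e-04  3.e-04 -1.e+00]
[[337.2670885  200.01855343]]
[[340.09450347 205.09695861]]
```

View pics/w1.png

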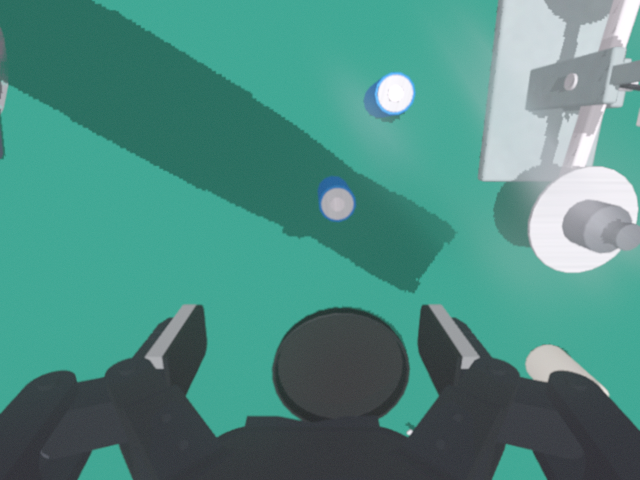

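The near cell's cap is at about (338,204), the other at (396,93), and the dish at (341,365).

Run:
```python
from h import *
T=camT('wrist'); im=cv2.imread('pics/w1.png'); h=cv2.cvtColor(im,cv2.COLOR_BGR2HSV)
m=np.zeros((480,640),bool); 
for bx in [(slice(60,125),slice(365,425)),(slice(165,230),slice(310,365))]: m[bx]=(h[...,1]<70)[bx]
for c in comps(m,60):
    cn=cv2.findContours(c[2].astype(np.uint8),0,2)[0][0]; e=cv2.minEnclosingCircle(cn)
    print(c[:2],e,onplane('wrist',[c[0],e[0]],.07,T).round(4))
    # whole silhouette blue
print('dish',onplane('wrist',[[341,365]],.018,T))
```

```text
((np.float64(394.8), np.float64(93.0)), (377, 75, 36, 37, 1038)) ((394.41046142578125, 92.723876953125), 18.80084991455078) [[0.4666 0.0044 0.07  ]
 [0.4663 0.0046 0.07  ]]
((np.float64(336.9), np.float64(203.5)), (321, 188, 33, 32, 800)) ((336.96875, 203.5), 16.03914451599121) [[ 0.4344 -0.0877  0.07  ]
 [ 0.4344 -0.0877  0.07  ]]
dish [[ 0.47083053 -0.28168745  0.018     ]]
```

Request:
{"name": "servo_tool", "arguments": {
  "increments": [
    [1, 7.5, 11.5, 5, 0, 0, 0],
    [1, 7.5, 11.5, 20, 0, 0, 0],
    [1, 0, 0, 25, 0, 0, 0],
    [1, 0, 0, 25, 0, 0, 0],
    [1, 0, 0, 25, 0, 0, 0],
    [1, 0, 0, 25, 0, 0, 0],
    [1, 0, 0, 25, 0, 0, 0],
    [1, 0, 0, 10, 0, 0, 0],
    [1, 0, 0, 0, 0, 0, 0],
    [1, 0, 0, 0, 0, 0, 0]
  ]
}}

```text
time: 3.53
position: [0.4347, -0.0885, 0.0794]
tcp_rot: [-0.0, 0.664, 0.748, -0.0]
force: [1.6, -2.0, 0.3]
opening: 0.0854
```

Run:
```python
from h import *
T=camT('wrist'); shot('wrist','w2'); togo([0.435,-0.0865,0.04])
print(proj('wrist',[[.435,-.0865,.07]],T))
```

```text
tool mm [ 2.4 -0.6 40.5] yaw 96.84 pos [ 0.4358 -0.0888  0.0805] zaxis [ 1.5e-03 -8.0e-04 -1.0e+00]
[[311.29218109 301.74239479]]
```

View pics/w2.png

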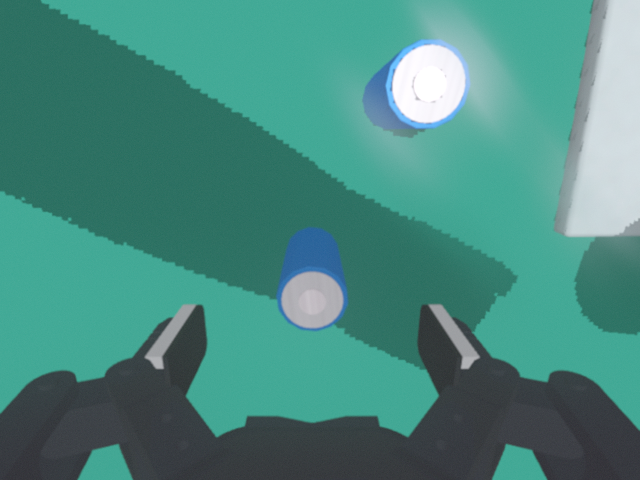

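The cap is at (312,299), centred between the pads at 206 and 419 and within 3 px of the prediction. I'll go down and close.

Request:
{"name": "servo_tool", "arguments": {
  "increments": [
    [1, 3, 0, 10, 0, 0, 0],
    [1, 0, 0, 15, 0, 0, 0],
    [1, 0, 0, 15, 0, 0, 0],
    [1, 0, 0, 0, 0, 0, 0],
    [0, 0, 0, 0, 0, 0, 0],
    [0, 0, 0, 0, 0, 0, 0],
    [0, 0, 0, 0, 0, 0, 0],
    [0, 0, 0, 0, 0, 0, 0],
    [0, 0, 0, 0, 0, 0, 0],
    [0, 0, 0, 0, 0, 0, 0]
  ]
}}

```text
time: 4.42
position: [0.4357, -0.0854, 0.0406]
tcp_rot: [0.001, 0.663, 0.748, 0.0]
force: [-0.7, 0.6, 4.0]
opening: 0.0305
```

Run:
```python
from h import *
togo([0.609,0.143,0.25]); o=bot.get_obs(); print(o['opening'],o['force'])
```

```text
tool mm [ 205.8  199.8 -209.3] yaw 96.87 pos [ 0.4357 -0.0854  0.0406] zaxis [ 1.9e-03 -8.0e-04 -1.0e+00]
0.030529490067047808 [-0.73786903  0.59034587  4.00716947]
```

Request:
{"name": "servo_tool", "arguments": {
  "increments": [
    [0, 0, 0, -5, 0, 0, 0],
    [0, 0, 0, -15, 0, 0, 0],
    [0, 0, 0, -25, 0, 0, 0],
    [0, 0, 0, -30, 0, 0, 0],
    [0, 0, 0, -30, 0, 0, 0],
    [0, 0, 0, -30, 0, 0, 0],
    [0, 0, 0, -30, 0, 0, 0],
    [0, 0, 0, -25, 0, 0, 0],
    [0, 0, 0, -15, 0, 0, 0],
    [0, 0, 0, -5, 0, 0, 0]
  ]
}}

```text
time: 5.25
position: [0.4361, -0.0855, 0.2527]
tcp_rot: [0.002, 0.663, 0.748, 0.001]
force: [-0.4, -0.4, -1.1]
opening: 0.0305
```

Run:
```python
from h import *
T=camT('wrist'); shot('wrist','w3'); togo([0.609,0.143,0.25]); o=bot.get_obs(); print(o['opening'],o['force'],o['joints'].round(2))
```

```text
tool mm [206.1 199.2   2.3] yaw 96.88 pos [ 0.4359 -0.0855  0.2519] zaxis [ 0.0042 -0.0014 -1.    ]
0.03055654882168675 [-0.0986978   0.06580801 -0.75568238] [-0.34 -0.16 -0.08  1.65  0.    1.11]
```

View pics/w3.png

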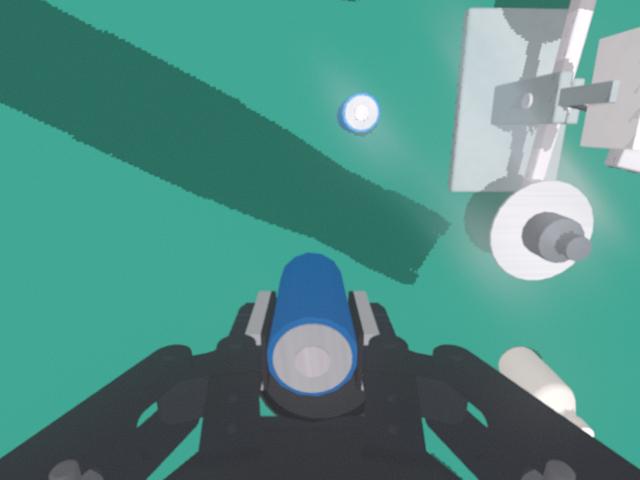

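Held upright and centred at (312,360). I'll go halfway to the pan and measure it from there.

Request:
{"name": "servo_tool", "arguments": {
  "increments": [
    [0, 8, 8, 0, 0, 0, 0],
    [0, 14, 14, 0, 0, 0, 0],
    [0, 14, 14, 0, 0, 0, 0],
    [0, 14, 14, 0, 0, 0, 0],
    [0, 14, 14, 0, 0, 0, 0],
    [0, 14, 14, 0, 0, 0, 0],
    [0, 14, 14, 0, 0, 0, 0],
    [0, 8, 8, 0, 0, 0, 0],
    [0, 0, 0, 0, 0, 0, 0],
    [0, 0, 0, 0, 0, 0, 0]
  ]
}}

```text
time: 6.13
position: [0.5214, 0.0266, 0.2476]
tcp_rot: [-0.001, 0.663, 0.749, -0.001]
force: [-1.2, 1.0, -0.7]
opening: 0.0305
```

Run:
```python
from h import *
T=camT('wrist'); im=shot('wrist','w4'); togo([0.609,0.143,0.25])
print(proj('wrist',[[.609,.143,.131]],T))
h=cv2.cvtColor(im,cv2.COLOR_BGR2HSV); m=((h[...,1]<40)&(h[...,2]>150))
for c in comps(m,400):
    cn=max(cv2.findContours(c[2].astype(np.uint8),0,2)[0],key=cv2.contourArea); e=cv2.fitEllipse(cn)
    print(c[:2],e,onplane('wrist',[e[0]],.131,T).round(4))
```

```text
tool mm [105.6 101.   -2.2] yaw 96.89 pos [0.5214 0.0261 0.2481] zaxis [-2.7e-03 -4.0e-04 -1.0e+00]
[[469.13927518  79.80500259]]
((np.float64(570.4), np.float64(19.1)), (544, 0, 82, 44, 1338)) ((583.7890625, 12.831621170043945), (53.50920104980469, 75.07636260986328), 78.56855773925781) [[0.671  0.1904 0.131 ]]
((np.float64(449.7), np.float64(138.6)), (358, 4, 181, 346, 28480)) ((452.7777099609375, 165.489013671875), (149.6846160888672, 323.9282531738281), 8.100639343261719) [[0.6108 0.0887 0.131 ]]
((np.float64(248.4), np.float64(232.3)), (235, 219, 29, 27, 485)) ((249.0226593017578, 232.2732391357422), (24.46192169189453, 26.51732635498047), 107.89588928222656) [[0.4768 0.0246 0.131 ]]
((np.float64(537.9), np.float64(253.7)), (512, 237, 53, 35, 1293)) ((538.197998046875, 253.97984313964844), (32.42751693725586, 51.736839294433594), 95.3286361694336) [[0.6885 0.0341 0.131 ]]
((np.float64(313.0), np.float64(359.6)), (282, 326, 64, 66, 2989)) ((312.21380615234375, 359.1494445800781), (60.332794189453125, 65.17147827148438), 127.45294189453125) [[ 0.5346 -0.0747  0.131 ]]
((np.float64(627.2), np.float64(349.5)), (614, 338, 26, 24, 477)) ((627.5726318359375, 349.4735412597656), (20.898284912109375, 28.02775001525879), 62.16885757446289) [[ 0.7876 -0.0363  0.131 ]]
((np.float64(614.6), np.float64(378.7)), (602, 368, 26, 22, 443)) ((614.60546875, 378.7572326660156), (19.5279541015625, 26.944156646728516), 61.88526916503906) [[ 0.7874 -0.0647  0.131 ]]
((np.float64(630.7), np.float64(438.2)), (614, 397, 26, 72, 971)) ((613.6292724609375, 450.1715393066406), (49.63750076293945, 92.64265441894531), 23.071304321289062) [[ 0.8164 -0.1388  0.131 ]]
((np.float64(444.9), np.float64(454.9)), (423, 423, 51, 57, 941)) ((441.7287292480469, 451.5787658691406), (17.649621963500977, 79.45358276367188), 136.00624084472656) [[ 0.6604 -0.1562  0.131 ]]
```

View pics/w4.png

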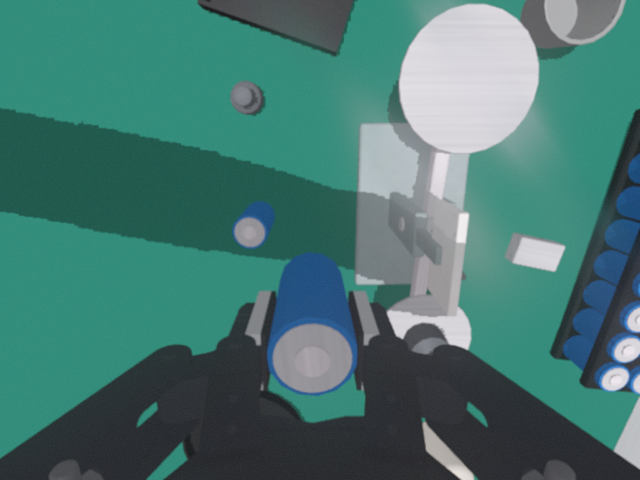

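The pan spans x 400–538 and y 5–152, so its centre is (469,79), which matches the predicted (469,80). I'm moving over it.

Request:
{"name": "servo_tool", "arguments": {
  "increments": [
    [0, 8, 8, 0, 0, 0, 0],
    [0, 14, 13, 0, 0, 0, 0],
    [0, 14, 13, 0, 0, 0, 0],
    [0, 14, 13, 0, 0, 0, 0],
    [0, 14, 13, 0, 0, 0, 0],
    [0, 14, 13, 0, 0, 0, 0],
    [0, 14, 13, 0, 0, 0, 0],
    [0, 8, 9, 0, 0, 0, 0],
    [0, 5.5, 6, 0, 0, 0, 0],
    [0, 0, 0, 0, 0, 0, 0]
  ]
}}

```text
time: 7.02
position: [0.6104, 0.1438, 0.2487]
tcp_rot: [-0.0, 0.663, 0.748, 0.0]
force: [0.1, 0.0, -0.5]
opening: 0.0306
```

Run:
```python
from h import *
togo([0.609,0.143,0.1716]);o=bot.get_obs(); print(o['joints'].round(2))
```

```text
tool mm [-0.7 -1.5 77.1] yaw 96.9 pos [0.6104 0.1438 0.2487] zaxis [-2.e-04  4.e-04 -1.e+00]
[0.12 0.33 0.44 1.68 0.   1.57]
```

Lower to about 2 mm past first contact; the pan yields, so no drop on release.

Request:
{"name": "servo_tool", "arguments": {
  "increments": [
    [0, 0, -1, 10, 0, 0, 0],
    [0, 0, 0, 15, 0, 0, 0],
    [0, 0, 0, 15, 0, 0, 0],
    [0, 0, 0, 12, 0, 0, 0],
    [0, 0, 0, 8, 0, 0, 0],
    [0, 0, 0, 5, 0, 0, 0],
    [0, 0, 0, 4, 0, 0, 0],
    [0, 0, 0, 3, 0, 0, 0],
    [0, 0, 0, 3, 0, 0, 0],
    [0, 0, 0, 3, 0, 0, 0]
  ]
}}

```text
time: 7.85
position: [0.6092, 0.1428, 0.1719]
tcp_rot: [0.001, 0.663, 0.748, 0.001]
force: [-0.1, -0.3, -1.3]
opening: 0.0305
```

Run:
```python
from h import *
togo([0.609,0.143,0.1716]);o=bot.get_obs(); print(o['force'].round(2))
shot('scene','s5'); T=camT('wrist'); shot('wrist','w5')
im=cv2.imread('pics/s5.png');cv2.imwrite('pics/s5c.png',cv2.resize(im[100:300,260:480],(792,720)[0:2] if 0 else (660,600),interpolation=cv2.INTER_CUBIC))
```

```text
tool mm [ 0.2 -0.2  0.3] yaw 96.87 pos [0.6092 0.1428 0.1719] zaxis [ 1.5e-03  1.0e-04 -1.0e+00]
[-0.07 -0.28 -1.25]
```

View pics/s5c.png

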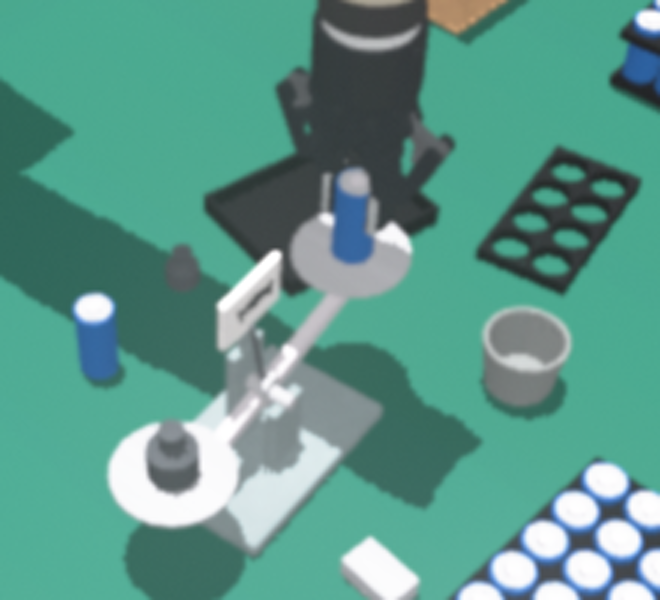

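View pics/w5.png

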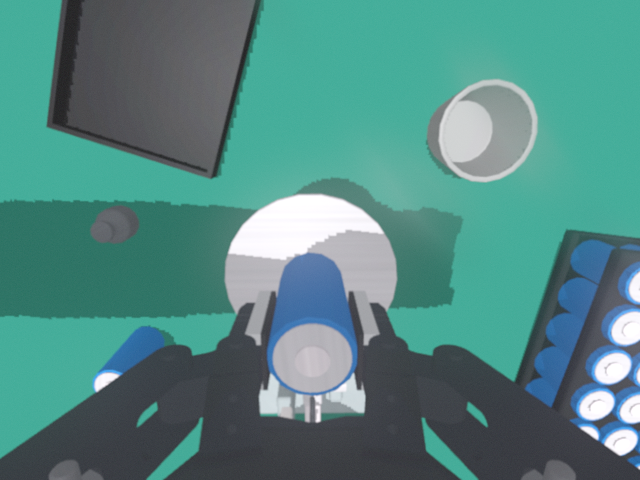

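The cell stands over the pan's middle and is just about touching. I'll press 2.5 mm more and open.

Request:
{"name": "servo_tool", "arguments": {
  "increments": [
    [0, 0, 0, 1.5, 0, 0, 0],
    [0, 0, 0, 1, 0, 0, 0],
    [0, 0, 0, 0, 0, 0, 0],
    [0, 0, 0, 0, 0, 0, 0],
    [0.45, 0, 0, 0, 0, 0, 0],
    [0.5, 0, 0, 0, 0, 0, 0],
    [0.7, 0, 0, 0, 0, 0, 0],
    [1, 0, 0, 0, 0, 0, 0],
    [1, 0, 0, 0, 0, 0, 0],
    [1, 0, 0, 0, 0, 0, 0]
  ]
}}

```text
time: 8.78
position: [0.6088, 0.1428, 0.1688]
tcp_rot: [0.0, 0.663, 0.748, -0.0]
force: [0.5, -0.1, -0.6]
opening: 0.0851
```

Run:
```python
from h import *
o=bot.get_obs(); print(o['force'].round(2),o['opening'])
im=shot('scene','s6'); T=camT('wrist'); w=shot('wrist','w6')
a=cv2.resize(im[100:300,260:480],(440,400)); b=cv2.resize(w,(360,270)); b=np.vstack([b,np.zeros((130,360,3),np.uint8)])
cv2.imwrite('pics/c6.png',np.hstack([a,b]))
```

```text
[ 0.46 -0.06 -0.6 ] 0.08514054669767646
```

View pics/c6.png

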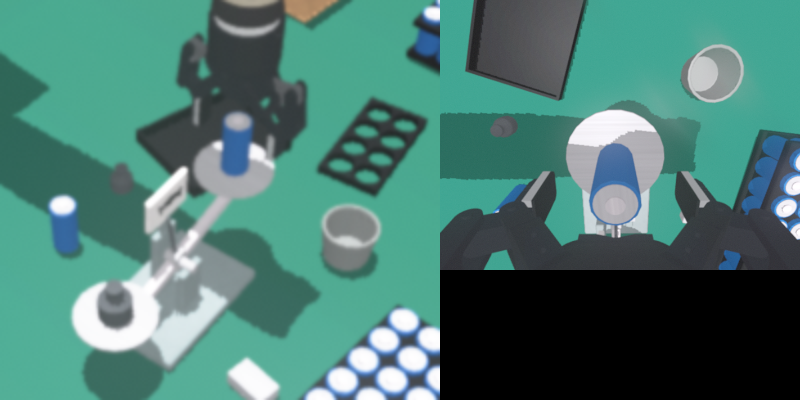

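Request:
{"name": "servo_tool", "arguments": {
  "increments": [
    [1, 0, 0, 0, 0, 0, 0],
    [1, 0, 0, 0, 0, 0, 0],
    [1, 0, 0, 0, 0, 0, 0],
    [1, 0, 0, 0, 0, 0, 0],
    [1, 0, 0, 0, 0, 0, 0],
    [1, 0, 0, 0, 0, 0, 0],
    [1, 0, 0, 0, 0, 0, 0],
    [1, 0, 0, 0, 0, 0, 0],
    [1, 0, 0, 0, 0, 0, 0],
    [1, 0, 0, 0, 0, 0, 0]
  ]
}}

```text
time: 9.72
position: [0.6088, 0.1429, 0.1688]
tcp_rot: [-0.0, 0.663, 0.748, 0.0]
force: [-0.9, -1.0, 0.4]
opening: 0.0856
```

Request:
{"name": "servo_tool", "arguments": {
  "increments": [
    [1, 0, 0, 0, 0, 0, 0],
    [1, 0, 0, 0, 0, 0, 0],
    [1, 0, 0, 0, 0, 0, 0],
    [1, 0, 0, 0, 0, 0, 0],
    [1, 0, 0, 0, 0, 0, 0],
    [1, 0, 0, 0, 0, 0, 0],
    [1, 0, 0, 0, 0, 0, 0],
    [1, 0, 0, 0, 0, 0, 0],
    [1, 0, 0, 0, 0, 0, 0],
    [1, 0, 0, 0, 0, 0, 0]
  ]
}}

```text
time: 10.55
position: [0.6088, 0.1429, 0.1688]
tcp_rot: [0.0, 0.663, 0.748, 0.0]
force: [0.3, -0.5, 0.0]
opening: 0.0854
```

```bash
cat >> h.py <<'E'
def look(tag,extra=None):
    o=bot.get_obs(); print('t',round(o['time'],2),'F',o['force'].round(2),'open',round(o['opening'],4)); T=camT('wrist',o)
    im=shot('scene','s'+tag); w=shot('wrist','w'+tag)
    a=cv2.resize(im[100:300,260:480],(440,400)); b=cv2.resize(w,(360,270)); b=np.vstack([b,np.zeros((130,360,3),np.uint8)])
    cv2.imwrite(f'pics/c{tag}.png',np.hstack([a,b])); return T,im,w
E
python3 - <<'E'
from h import *
look('7')
E
```

```text
t 10.55 F [ 0.33 -0.5   0.02] open 0.0854
```

View pics/c7.png

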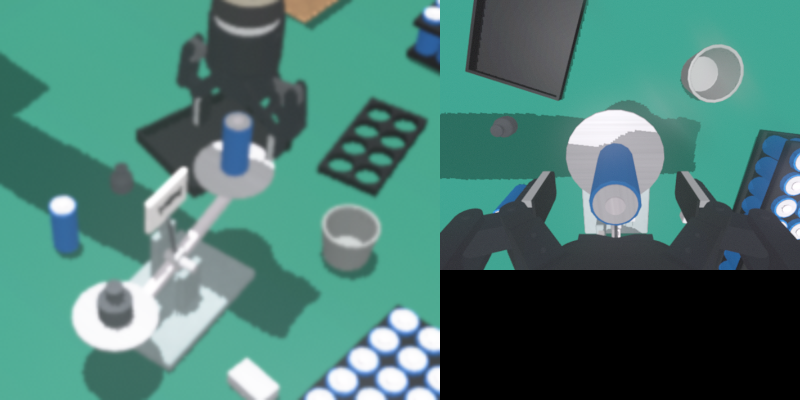

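After the settling time the load pan is still up at (233,168) in the crop and the reference pan is down. The first cell is lighter, so it goes to the dish. I'll regrasp and lift.

Request:
{"name": "servo_tool", "arguments": {
  "increments": [
    [0, 0, 0, 0, 0, 0, 0],
    [0, 0, 0, 0, 0, 0, 0],
    [0, 0, 0, 0, 0, 0, 0],
    [0, 0, 0, 0, 0, 0, 0],
    [0, 0, 0, 0, 0, 0, 0],
    [0, 0, 0, 0, 0, 0, 0],
    [0, 0, 0, 0, 0, 0, 0],
    [0, 0, 0, -10, 0, 0, 0],
    [0, 0, 0, -20, 0, 0, 0],
    [0, 0, 0, -20, 0, 0, 0]
  ]
}}

```text
time: 11.48
position: [0.6078, 0.1427, 0.2183]
tcp_rot: [-0.001, 0.663, 0.748, -0.001]
force: [-0.1, -1.0, -0.7]
opening: 0.0308
```

Request:
{"name": "servo_tool", "arguments": {
  "increments": [
    [0, 0, 0, -20, 0, 0, 0],
    [0, 0, 0, -15, 0, 0, 0],
    [0, -7, -8, 0, 0, 0, 0],
    [0, -15, -15, 0, 0, 0, 0],
    [0, -18, -18, 0, 0, 0, 0],
    [0, -18, -18, 0, 0, 0, 0],
    [0, -18, -18, 0, 0, 0, 0],
    [0, -18, -18, 0, 0, 0, 0],
    [0, -18, -18, 0, 0, 0, 0],
    [0, -18, -18, 0, 0, 0, 0]
  ]
}}

```text
time: 12.32
position: [0.4934, -0.0027, 0.2544]
tcp_rot: [0.0, 0.663, 0.748, 0.0]
force: [-0.3, -0.7, -1.0]
opening: 0.0306
```

Run:
```python
from h import *
T,im,w=look('8'); togo([0.474,-0.32,0.2]); togo([.474,-.255,.2])
```

```text
t 12.32 F [-0.32 -0.71 -1.01] open 0.0306
tool mm [-311.6  -55.1   55.3] yaw 96.67 pos [ 0.4925 -0.004   0.2549] zaxis [-1.0e-04 -1.4e-03 -1.0e+00]
tool mm [-247.   -47.5   55.2] yaw 96.67 pos [ 0.4925 -0.004   0.2549] zaxis [-1.0e-04 -1.4e-03 -1.0e+00]
```

View pics/w8.png

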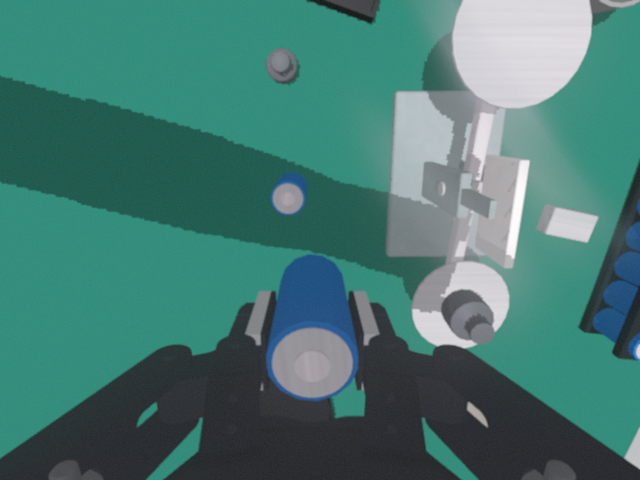

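Request:
{"name": "servo_tool", "arguments": {
  "increments": [
    [0, -18, -3, 0, 0, 0, 0],
    [0, -24, -4, 0, 0, 0, 0],
    [0, -28, -5, 0, 0, 0, 0],
    [0, -28, -5, 0, 0, 0, 0],
    [0, -28, -5, 0, 0, 0, 0],
    [0, -28, -5, 0, 0, 0, 0],
    [0, -28, -5, 0, 0, 0, 0],
    [0, -28, -5, 0, 0, 0, 0],
    [0, -28, -5, 0, 0, 0, 0],
    [0, -28, -5, 0, 0, 0, 0]
  ]
}}

```text
time: 13.25
position: [0.48, -0.2727, 0.2542]
tcp_rot: [0.0, 0.663, 0.748, 0.0]
force: [-0.4, 0.0, -0.9]
opening: 0.0308
```

Request:
{"name": "servo_tool", "arguments": {
  "increments": [
    [0, -25, -5, 0, 0, 0, 0],
    [0, -16, -4, 5, 0, 0, 0],
    [0, -4, 0, 10, 0, 0, 0],
    [0, 0, 0, 20, 0, 0, 0],
    [0, 0, 0, 30, 0, 0, 0],
    [0, 0, 0, 30, 0, 0, 0],
    [0, 0, 0, 30, 0, 0, 0],
    [0, 0, 0, 20, 0, 0, 0],
    [0, 0, 0, 10, 0, 0, 0],
    [0, 0, 0, 0, 0, 0, 0]
  ]
}}

```text
time: 14.08
position: [0.4742, -0.3144, 0.0948]
tcp_rot: [-0.004, 0.663, 0.749, 0.0]
force: [-0.8, 1.5, -0.7]
opening: 0.0308
```

Run:
```python
from h import *
look('9'); togo([0.474,-0.32,0.042])
t=shot('top','t9'); cv2.imwrite('pics/t9c.png',cv2.resize(t[200:400,380:580],(600,600),interpolation=cv2.INTER_CUBIC))
s=cv2.imread('pics/s9.png'); cv2.imwrite('pics/s9c.png',cv2.resize(s[200:400,100:340],(720,600),interpolation=cv2.INTER_CUBIC))
```

```text
t 14.08 F [-0.84  1.46 -0.74] open 0.0308
tool mm [-2.9 -2.7 57.2] yaw 96.92 pos [ 0.4763 -0.3168  0.0992] zaxis [ 3.e-04  2.e-04 -1.e+00]
```

View pics/s9c.png

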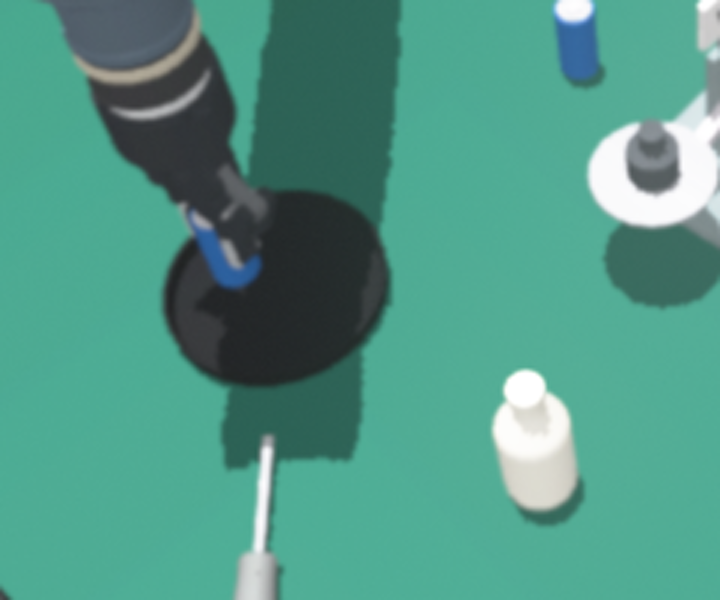

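View pics/w9.png

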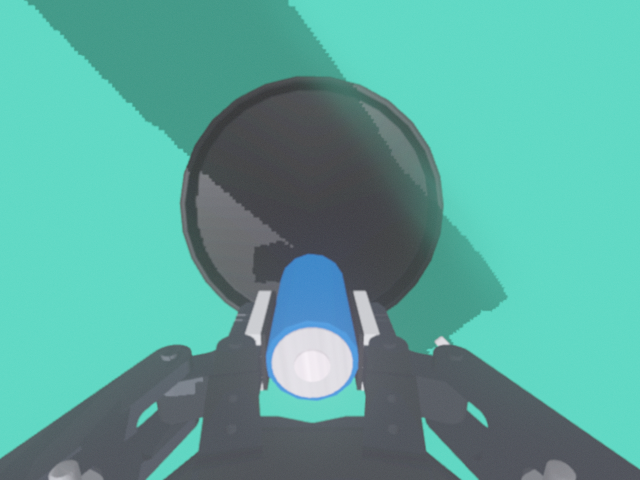

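Run:
```python
from h import *
p=onplane('wrist',[[312,76],[181,200],[442,200],[221,120],[402,120]],.018)[:,:2]; print(p.round(3))
A=np.c_[2*p,np.ones(5)]; s=np.linalg.lstsq(A,(p**2).sum(1),rcond=None)[0]; print('centre',s[:2],'r',np.sqrt(s[2]+s[:2]@s[:2]))
togo([0.474,-0.32,0.042])
```

```text
[[ 0.466 -0.216]
 [ 0.396 -0.294]
 [ 0.552 -0.275]
 [ 0.417 -0.245]
 [ 0.519 -0.233]]
centre [ 0.47534754 -0.29701045] r 0.07930610719788074
tool mm [-1.9 -3.4 58.5] yaw 96.91 pos [ 0.477  -0.3176  0.1005] zaxis [ 0.0022 -0.0016 -1.    ]
```

Request:
{"name": "servo_tool", "arguments": {
  "increments": [
    [0, -4, -1, 5, 0, 0, 0],
    [0, -3, -1, 12, 0, 0, 0],
    [0, 0, 0, 12, 0, 0, 0],
    [0, 0, 0, 10, 0, 0, 0],
    [0, 0, 0, 7, 0, 0, 0],
    [0, 0, 0, 5, 0, 0, 0],
    [0, 0, 0, 3, 0, 0, 0],
    [0, 0, 0, 1, 0, 0, 0],
    [0, 0, 0, 0, 0, 0, 0],
    [0, 0, 0, 0, 0, 0, 0]
  ]
}}

```text
time: 15.07
position: [0.4751, -0.3247, 0.0443]
tcp_rot: [0.0, 0.663, 0.748, -0.0]
force: [-0.6, -0.1, -1.0]
opening: 0.0309
```

Run:
```python
from h import *
togo([0.475,-0.325,0.042]); print(bot.get_obs()['force'])
```

```text
tool mm [-0.3 -0.1  2.3] yaw 96.88 pos [ 0.4751 -0.3247  0.0443] zaxis [ 7.e-04 -6.e-04 -1.e+00]
[-0.59227244 -0.10730065 -0.97987681]
```

Request:
{"name": "servo_tool", "arguments": {
  "increments": [
    [0, 0, 0, 0.8, 0, 0, 0],
    [0, 0, 0, 0.7, 0, 0, 0],
    [0, 0, 0, 0.5, 0, 0, 0],
    [0, 0, 0, 0, 0, 0, 0],
    [0, 0, 0, 0, 0, 0, 0],
    [0, 0, 0, 0, 0, 0, 0],
    [0, 0, 0, 0, 0, 0, 0],
    [0, 0, 0, 0, 0, 0, 0],
    [0, 0, 0, 0, 0, 0, 0],
    [0, 0, 0, 0, 0, 0, 0]
  ]
}}

```text
time: 15.9
position: [0.4751, -0.3248, 0.0422]
tcp_rot: [0.0, 0.663, 0.748, 0.0]
force: [1.1, 0.0, 1.0]
opening: 0.0308
```

Request:
{"name": "servo_tool", "arguments": {
  "increments": [
    [0, 0, 0, 0.5, 0, 0, 0],
    [0, 0, 0, 0, 0, 0, 0],
    [0.45, 0, 0, 0, 0, 0, 0],
    [0.6, 0, 0, 0, 0, 0, 0],
    [1, 0, 0, 0, 0, 0, 0],
    [1, 0, 0, 0, 0, 0, 0],
    [1, 0, 0, 0, 0, 0, 0],
    [1, 0, 0, 0, 0, 0, 0],
    [1, 0, 0, -5, 0, 0, 0],
    [1, 0, 0, -10, 0, 0, 0]
  ]
}}

```text
time: 16.73
position: [0.4737, -0.3236, 0.0552]
tcp_rot: [-0.002, 0.663, 0.748, -0.0]
force: [0.0, -0.2, -0.8]
opening: 0.0854
```

Run:
```python
from h import *
look('10'); togo([0.468,.0045,0.22])
```

```text
t 16.73 F [ 0.01 -0.22 -0.77] open 0.0854
tool mm [ 328.2   32.  -162. ] yaw 96.88 pos [ 0.4761 -0.3256  0.0589] zaxis [ 0.0032 -0.0027 -1.    ]
```

View pics/w10.png

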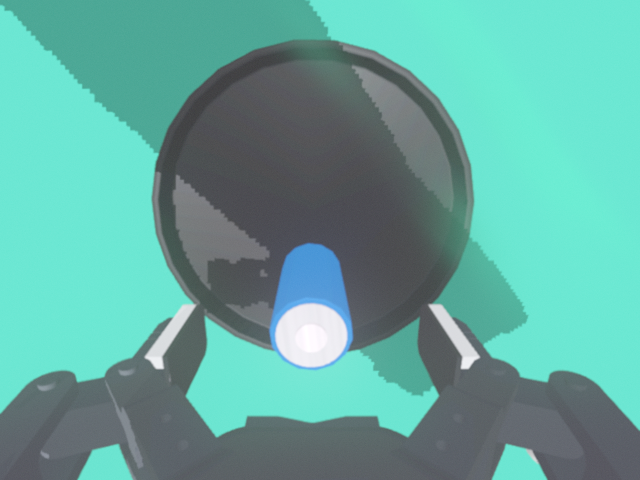

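The cell stands in the dish with its cap at (312,336). I'll lift clear and travel to the second cell.

Request:
{"name": "servo_tool", "arguments": {
  "increments": [
    [1, 0, 0, -10, 0, 0, 0],
    [1, 0, 0, -25, 0, 0, 0],
    [1, 0, 0, -30, 0, 0, 0],
    [1, 0, 0, -30, 0, 0, 0],
    [1, 5, 0, -20, 0, 0, 0],
    [1, 15, 2, 0, 0, 0, 0],
    [1, 24, 3, 0, 0, 0, 0],
    [1, 28, 3, 0, 0, 0, 0],
    [1, 28, 3, 0, 0, 0, 0],
    [1, 28, 3, 0, 0, 0, 0]
  ]
}}

```text
time: 17.67
position: [0.4728, -0.1942, 0.1712]
tcp_rot: [-0.0, 0.664, 0.748, 0.0]
force: [-0.1, 1.3, -0.4]
opening: 0.0857
```

Request:
{"name": "servo_tool", "arguments": {
  "increments": [
    [1, 28, 3, 0, 0, 0, 0],
    [1, 28, 3, 0, 0, 0, 0],
    [1, 28, 3, 0, 0, 0, 0],
    [1, 28, 3, 0, 0, 0, 0],
    [1, 28, 3, 0, 0, 0, 0],
    [1, 25, 2, 0, 0, 0, 0],
    [1, 15, 1, 0, 0, 0, 0],
    [1, 5, 0, 0, 0, 0, 0],
    [1, 0, 0, 0, 0, 0, 0],
    [1, 0, 0, 0, 0, 0, 0]
  ]
}}

```text
time: 18.5
position: [0.4689, -0.0102, 0.1712]
tcp_rot: [0.0, 0.663, 0.748, -0.0]
force: [-0.6, -0.0, 0.3]
opening: 0.0853
```

Run:
```python
from h import *
T,im,w=look('11'); togo([0.4675,.006,0.04]); togo([0.4675,.006,0.08]); print(proj('wrist',[[.4675,.006,.07]],T))
```

```text
t 18.5 F [-0.58 -0.04  0.26] open 0.0853
tool mm [ 17.    0.5 131.2] yaw 96.81 pos [ 0.4691 -0.0108  0.1712] zaxis [-1.e-04 -5.e-04 -1.e+00]
tool mm [16.9  0.4 91.2] yaw 96.81 pos [ 0.4691 -0.0108  0.1712] zaxis [-1.e-04 -5.e-04 -1.e+00]
[[311.45633762 219.79055769]]
```

View pics/w11.png

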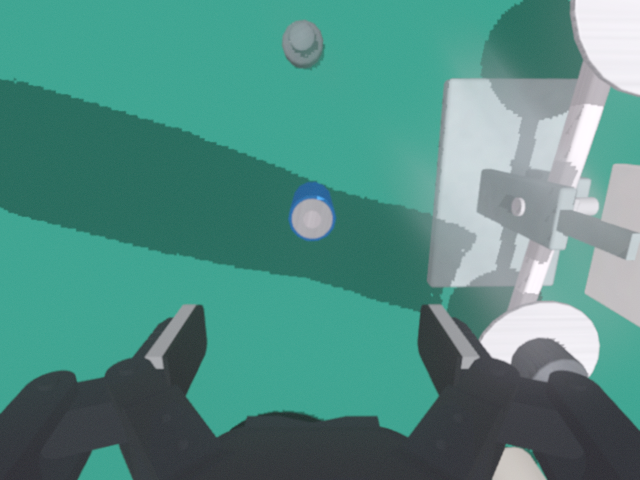

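The cap is at (312,219) and predicted at (311,220). I'll descend and grip.

Request:
{"name": "servo_tool", "arguments": {
  "increments": [
    [1, 9, 0.5, 5, 0, 0, 0],
    [1, 8, 0, 15, 0, 0, 0],
    [1, 0, 0, 25, 0, 0, 0],
    [1, 0, 0, 25, 0, 0, 0],
    [1, 0, 0, 25, 0, 0, 0],
    [1, 0, 0, 20, 0, 0, 0],
    [1, 0, 0, 11, 0, 0, 0],
    [1, 0, 0, 5, 0, 0, 0],
    [1, 0, 0, 0, 0, 0, 0],
    [0, 0, 0, 0, 0, 0, 0]
  ]
}}

```text
time: 19.43
position: [0.4682, 0.0068, 0.0411]
tcp_rot: [0.0, 0.664, 0.748, 0.0]
force: [0.5, -1.1, -0.2]
opening: 0.0758
```

Request:
{"name": "servo_tool", "arguments": {
  "increments": [
    [0, 0, 0, 0, 0, 0, 0],
    [0, 0, 0, 0, 0, 0, 0],
    [0, 0, 0, 0, 0, 0, 0],
    [0, 0, 0, 0, 0, 0, 0],
    [0, 0, 0, 0, 0, 0, 0],
    [0, 0, 0, -5, 0, 0, 0],
    [0, 0, 0, -15, 0, 0, 0],
    [0, 0, 0, -25, 0, 0, 0],
    [0, 0, 0, -30, 0, 0, 0],
    [0, 0, 0, -30, 0, 0, 0]
  ]
}}

```text
time: 20.27
position: [0.4662, 0.0072, 0.1451]
tcp_rot: [-0.001, 0.663, 0.748, -0.001]
force: [1.3, 0.6, -1.5]
opening: 0.0308
```

Request:
{"name": "servo_tool", "arguments": {
  "increments": [
    [0, 0, 0, -30, 0, 0, 0],
    [0, 0, 0, -30, 0, 0, 0],
    [0, 0, 0, -25, 0, 0, 0],
    [0, 5, 5, -18, 0, 0, 0],
    [0, 10, 10, 0, 0, 0, 0],
    [0, 16, 18, 0, 0, 0, 0],
    [0, 16, 18, 0, 0, 0, 0],
    [0, 16, 18, 0, 0, 0, 0],
    [0, 16, 18, 0, 0, 0, 0],
    [0, 5, 5, 0, 0, 0, 0]
  ]
}}

```text
time: 21.1
position: [0.5502, 0.1037, 0.2469]
tcp_rot: [-0.001, 0.663, 0.749, 0.0]
force: [-0.0, 0.2, -2.0]
opening: 0.0304
```

Run:
```python
from h import *
T,im,w=look('12'); togo([0.609,.143,0.1715]); print(proj('wrist',[[.609,.143,.131]],T))
```

```text
t 21.1 F [-0.    0.21 -1.95] open 0.0304
tool mm [33.1 64.8 75.5] yaw 96.98 pos [0.5488 0.1023 0.2471] zaxis [-2.2e-03 -2.0e-04 -1.0e+00]
[[401.9560444 193.3106294]]
```

View pics/w12.png

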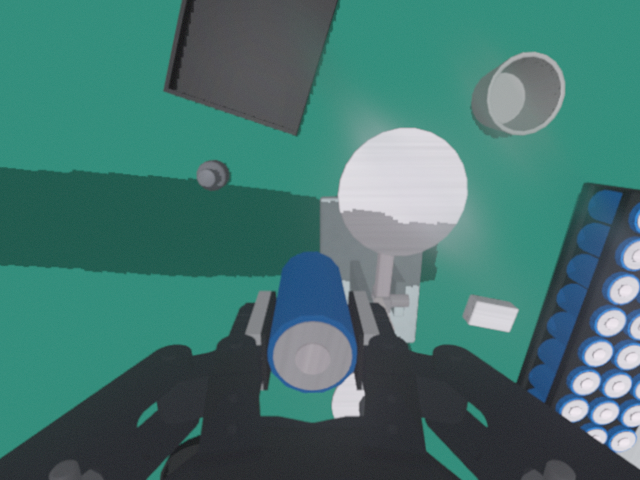

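The cell is held upright and the pan centre at (403,191) matches the prediction. I'm moving over the pan and lowering.

Request:
{"name": "servo_tool", "arguments": {
  "increments": [
    [0, 4, 8, 0, 0, 0, 0],
    [0, 8, 16, 0, 0, 0, 0],
    [0, 8, 16, 0, 0, 0, 0],
    [0, 8, 16, 0, 0, 0, 0],
    [0, 5, 9, 0, 0, 0, 0],
    [0, 0, 0, 10, 0, 0, 0],
    [0, 0, 0, 15, 0, 0, 0],
    [0, 0, 0, 15, 0, 0, 0],
    [0, 0, 0, 15, 0, 0, 0],
    [0, 0, 0, 8, 0, 0, 0]
  ]
}}

```text
time: 22.03
position: [0.6083, 0.1409, 0.1832]
tcp_rot: [-0.001, 0.664, 0.748, -0.001]
force: [-0.2, 0.9, -2.2]
opening: 0.0308
```

Run:
```python
from h import *
togo([0.609,.143,0.172])
```

```text
tool mm [ 2.   0.9 11.2] yaw 96.81 pos [0.6083 0.1409 0.1832] zaxis [-3.2e-03 -7.0e-04 -1.0e+00]
```

Request:
{"name": "servo_tool", "arguments": {
  "increments": [
    [0, 1, 0, 4, 0, 0, 0],
    [0, 0, 0, 4, 0, 0, 0],
    [0, 0, 0, 3, 0, 0, 0],
    [0, 0, 0, 2, 0, 0, 0],
    [0, 0, 0, 0, 0, 0, 0],
    [0, 0, 0, 0, 0, 0, 0],
    [0.45, 0, 0, 0, 0, 0, 0],
    [0.5, 0, 0, 0, 0, 0, 0],
    [0.7, 0, 0, 0, 0, 0, 0],
    [1, 0, 0, 0, 0, 0, 0]
  ]
}}

```text
time: 22.87
position: [0.6096, 0.143, 0.173]
tcp_rot: [0.0, 0.663, 0.748, 0.0]
force: [0.2, 1.3, -0.4]
opening: 0.0655
```

Request:
{"name": "servo_tool", "arguments": {
  "increments": [
    [1, 0, 0, 0, 0, 0, 0],
    [1, 0, 0, 0, 0, 0, 0],
    [1, 0, 0, 0, 0, 0, 0],
    [1, 0, 0, 0, 0, 0, 0],
    [1, 0, 0, 0, 0, 0, 0],
    [1, 0, 0, 0, 0, 0, 0],
    [1, 0, 0, 0, 0, 0, 0],
    [1, 0, 0, 0, 0, 0, 0],
    [1, 0, 0, 0, 0, 0, 0],
    [1, 0, 0, 0, 0, 0, 0]
  ]
}}

```text
time: 23.7
position: [0.6093, 0.1429, 0.1723]
tcp_rot: [-0.0, 0.663, 0.748, -0.0]
force: [1.2, 0.3, -0.0]
opening: 0.0855
```

Request:
{"name": "servo_tool", "arguments": {
  "increments": [
    [1, 0, 0, 0, 0, 0, 0],
    [1, 0, 0, 0, 0, 0, 0],
    [1, 0, 0, 0, 0, 0, 0],
    [1, 0, 0, 0, 0, 0, 0],
    [1, 0, 0, 0, 0, 0, 0],
    [1, 0, 0, 0, 0, 0, 0],
    [1, 0, 0, 0, 0, 0, 0],
    [1, 0, 0, 0, 0, 0, 0],
    [1, 0, 0, 0, 0, 0, 0],
    [1, 0, 0, 0, 0, 0, 0]
  ]
}}

```text
time: 24.53
position: [0.6093, 0.1429, 0.1723]
tcp_rot: [-0.0, 0.663, 0.748, -0.0]
force: [0.9, -0.6, 0.4]
opening: 0.0856
```

Run:
```python
from h import *
T,im,w=look('13'); togo([0.609,.143,0.131])
```

```text
t 24.53 F [ 0.87 -0.64  0.42] open 0.0856
tool mm [ 0.1 -0.3 41.3] yaw 96.88 pos [0.6093 0.1429 0.1723] zaxis [-0.  0. -1.]
```

View pics/c13.png

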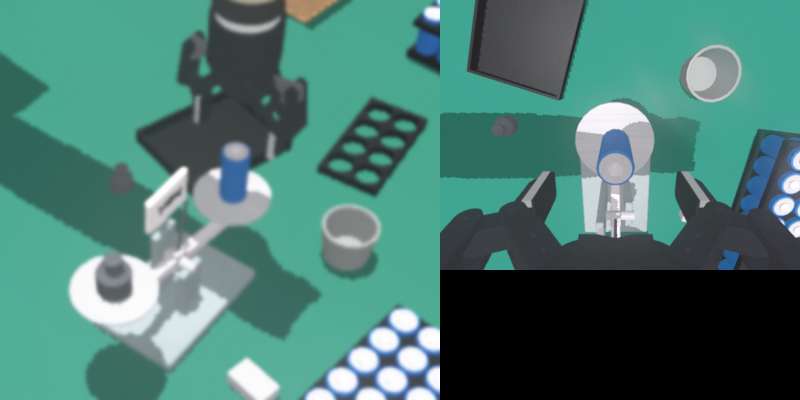

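The load pan has sunk well below its earlier position: crop row 168→196, reference 315→290. I'll quantify the tilt and check that it has settled.

Run:
```python
from h import *
yb=np.array([-.13,.9915,0]); c=(np.array([.609,.143,0])+np.array([.638,-.071,0]))/2
im=shot('scene','s14'); prev=cv2.imread('pics/s13.png'); print('diff since s13',np.abs(im.astype(int)-prev)[140:290,290:420].max())
for name,sg in [('load',1),('ref',-1)]:
    for t in (-.2,0,.1,.15,.2):
        ph=sg*.11*np.cos(t); z=.109-sg*.11*np.sin(t)
        print(name,t,proj('scene',[c+yb*ph+[0,0,z]]).round(1), proj('wrist',[c+yb*ph+[0,0,z]]).round(1) if sg>0 else '')
h=cv2.cvtColor(im,cv2.COLOR_BGR2HSV)
for f in ('s0' if 0 else 'scene0','s7','s14'):
    x=cv2.imread(f'pics/{f}.png'); cv2.imwrite(f'pics/z{f}.png',cv2.resize(x[160:280,285:405],(600,600),interpolation=cv2.INTER_CUBIC))
```

```text
diff since s13 3
load -0.2 [[376.5 182.8]] [[310.8 277.5]]
load 0 [[376.5 189.1]] [[310.8 259.2]]
load 0.1 [[376.1 192.7]] [[310.9 253.9]]
load 0.15 [[375.8 194.5]] [[310.9 252.1]]
load 0.2 [[375.4 196.4]] [[310.9 250.8]]
ref -0.2 [[317.5 256.2]] 
ref 0 [[316.6 250.4]] 
ref 0.1 [[316.6 246.9]] 
ref 0.15 [[316.7 245. ]] 
ref 0.2 [[316.9 243.1]]
```

View pics/zs14.png

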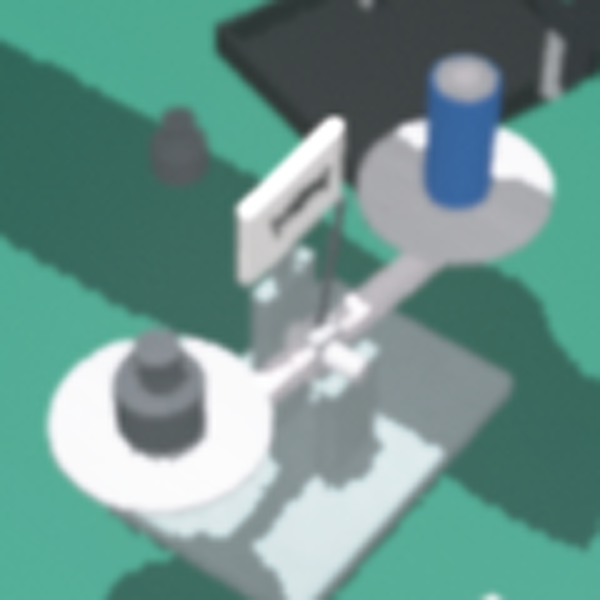

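View pics/zs7.png

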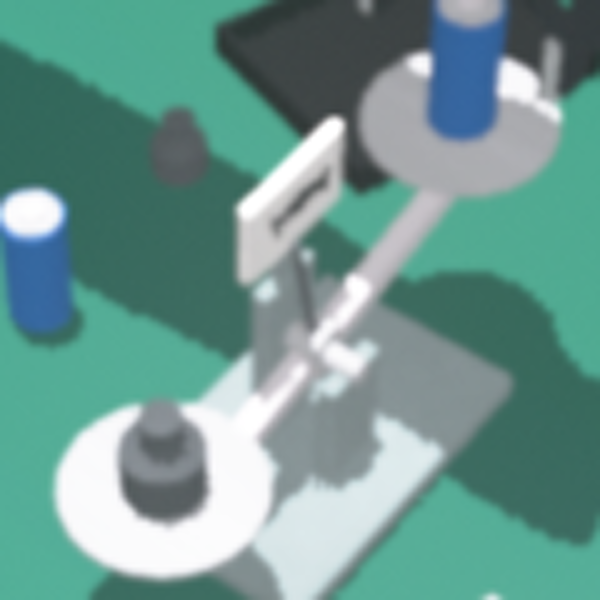

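View pics/w13.png

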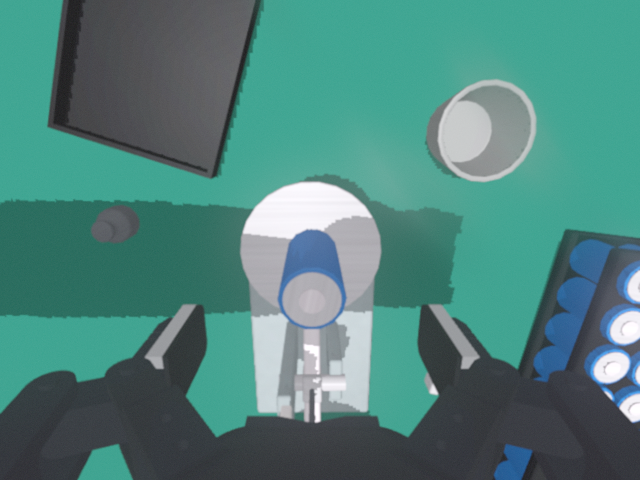

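The load pan moved 13.6 px down between views, from 184.4 to 198, which is the full stop-to-stop travel (predicted 13.6). The picture is static, so it has settled at the lower stop. The second cell is heavier and goes to the tray. I'll lower 44 mm and regrasp.

Request:
{"name": "servo_tool", "arguments": {
  "increments": [
    [1, 0, 0, 8, 0, 0, 0],
    [1, 0, 0, 12, 0, 0, 0],
    [1, 0, 0, 12, 0, 0, 0],
    [1, 0, 0, 8, 0, 0, 0],
    [1, 0, 0, 4, 0, 0, 0],
    [1, 0, 0, 0, 0, 0, 0],
    [0, 0, 0, 0, 0, 0, 0],
    [0, 0, 0, 0, 0, 0, 0],
    [0, 0, 0, 0, 0, 0, 0],
    [0, 0, 0, 0, 0, 0, 0]
  ]
}}

```text
time: 25.52
position: [0.6098, 0.143, 0.1292]
tcp_rot: [0.001, 0.663, 0.748, 0.001]
force: [0.1, -0.8, 0.4]
opening: 0.0383
```

Request:
{"name": "servo_tool", "arguments": {
  "increments": [
    [0, 0, 0, 0, 0, 0, 0],
    [0, 0, 0, 0, 0, 0, 0],
    [0, 0, 0, 0, 0, 0, 0],
    [0, 0, 0, 0, 0, 0, 0],
    [0, 0, 0, -5, 0, 0, 0],
    [0, 0, 0, -10, 0, 0, 0],
    [0, 0, 0, -10, 0, 0, 0],
    [0, 0, 0, -15, 0, 0, 0],
    [0, 0, 0, -20, 0, 0, 0],
    [0, 0, 0, -20, 0, 0, 0]
  ]
}}

```text
time: 26.35
position: [0.6088, 0.1428, 0.2089]
tcp_rot: [-0.0, 0.663, 0.748, -0.001]
force: [0.9, 0.2, -0.7]
opening: 0.0308
```

Request:
{"name": "servo_tool", "arguments": {
  "increments": [
    [0, 0, 0, -20, 0, 0, 0],
    [0, 0, 0, -15, 0, 0, 0],
    [0, 5, -5, 0, 0, 0, 0],
    [0, 10, -15, 0, 0, 0, 0],
    [0, 12, -18, 0, 0, 0, 0],
    [0, 12, -18, 0, 0, 0, 0],
    [0, 12, -18, 0, 0, 0, 0],
    [0, 5, -5, 0, 0, 0, 0],
    [0, 0, 0, 0, 0, 0, 0],
    [0, 0, 0, 0, 0, 0, 0]
  ]
}}

```text
time: 27.18
position: [0.5241, 0.1891, 0.2429]
tcp_rot: [0.0, 0.663, 0.748, -0.0]
force: [0.4, -0.6, -1.6]
opening: 0.0307
```

Run:
```python
from h import *
T,im,w=look('15'); togo([0.485,.257,0.2]); shot('scene','s15')
```

```text
t 27.18 F [ 0.4  -0.6  -1.57] open 0.0307
tool mm [ 72.6 -31.4  42.8] yaw 96.85 pos [0.5248 0.1886 0.2428] zaxis [ 1.e-04 -5.e-04 -1.e+00]
```

View pics/w15.png

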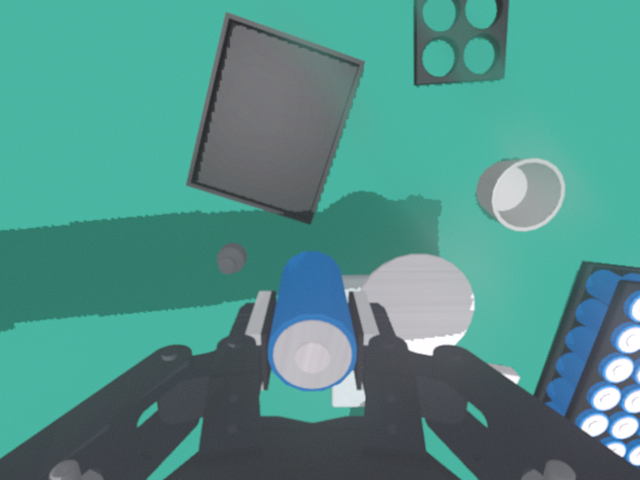

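View pics/s15.png

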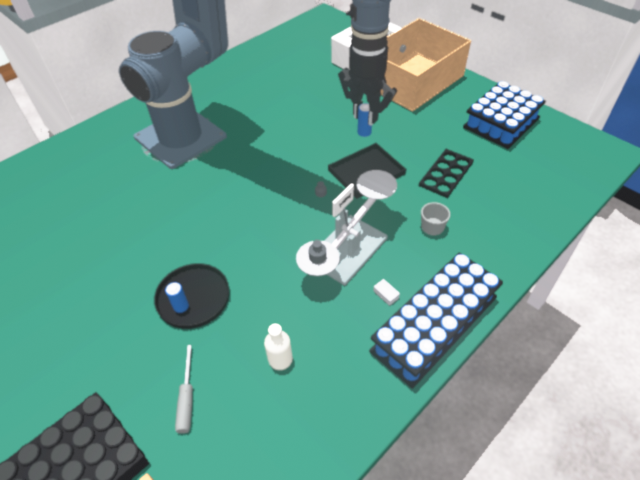

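The first cell stands in the dish at scene (176,298). In the wrist view the tray's rim corners are at (229,15), (363,62), (310,222) and (188,185).

Run:
```python
from h import *
p=onplane('wrist',[[229,15],[363,62],[310,222],[188,185]],.018); print(p.round(4),p.mean(0), np.linalg.norm(np.diff(p,axis=0),axis=1))
togo([*p.mean(0)[:2],0.045])
```

```text
[[0.4334 0.3494 0.018 ]
 [0.5558 0.3258 0.018 ]
 [0.5259 0.1724 0.018 ]
 [0.4018 0.1955 0.018 ]] [0.4792345  0.26076969 0.018     ] [0.12460454 0.15622993 0.12626535]
tool mm [ 77.2 -36.8 197.9] yaw 96.83 pos [0.5249 0.1886 0.2429] zaxis [ 0.e+00 -4.e-04 -1.e+00]
```

Request:
{"name": "servo_tool", "arguments": {
  "increments": [
    [0, 6, -3, 0, 0, 0, 0],
    [0, 16, -8, 0, 0, 0, 0],
    [0, 18, -8, 0, 0, 0, 0],
    [0, 18, -8, 0, 0, 0, 0],
    [0, 14, -7, 5, 0, 0, 0],
    [0, 5, -3, 15, 0, 0, 0],
    [0, 0, 0, 25, 0, 0, 0],
    [0, 0, 0, 30, 0, 0, 0],
    [0, 0, 0, 30, 0, 0, 0],
    [0, 0, 0, 25, 0, 0, 0]
  ]
}}

```text
time: 28.17
position: [0.4777, 0.261, 0.1111]
tcp_rot: [-0.0, 0.664, 0.748, -0.001]
force: [-0.0, 1.0, -2.3]
opening: 0.0306
```

Request:
{"name": "servo_tool", "arguments": {
  "increments": [
    [0, 0, 0, 20, 0, 0, 0],
    [0, 0, 0, 15, 0, 0, 0],
    [0, 0, 0, 12, 0, 0, 0],
    [0, 0, 0, 8, 0, 0, 0],
    [0, 0, 0, 5, 0, 0, 0],
    [0, 0, 0, 3, 0, 0, 0],
    [0, 0, 0, 0, 0, 0, 0],
    [0, 0, 0, 0, 0, 0, 0],
    [0, 0, 0, 0, 0, 0, 0],
    [0, 0, 0, 0, 0, 0, 0]
  ]
}}

```text
time: 29.0
position: [0.479, 0.2614, 0.0514]
tcp_rot: [0.0, 0.663, 0.748, 0.001]
force: [-0.6, 0.2, -2.1]
opening: 0.0304
```

Run:
```python
from h import *
T,im,w=look('16'); togo([0.479,.261,0.045])
```

```text
t 29.0 F [-0.6   0.22 -2.1 ] open 0.0304
tool mm [-0.3  0.3  6.1] yaw 96.88 pos [0.4787 0.2613 0.0511] zaxis [ 1.2e-03  5.0e-04 -1.0e+00]
```

View pics/w16.png

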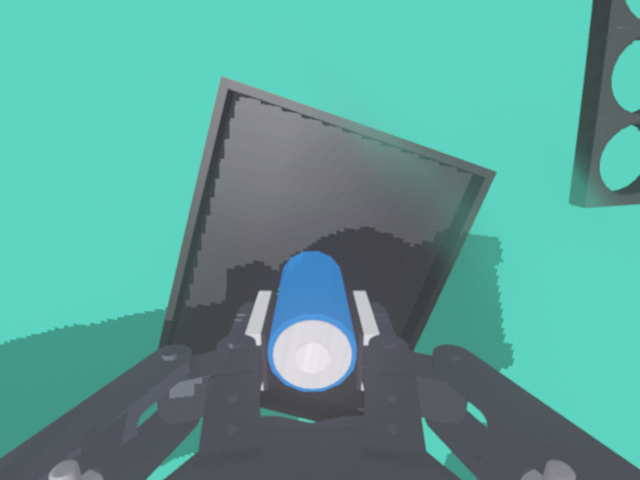

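The cell is over the tray's middle, upright and about 6 mm up.

Request:
{"name": "servo_tool", "arguments": {
  "increments": [
    [0, 0, 0, 2, 0, 0, 0],
    [0, 0, 0, 1.5, 0, 0, 0],
    [0, 0, 0, 1, 0, 0, 0],
    [0, 0, 0, 0.7, 0, 0, 0],
    [0, 0, 0, 0.5, 0, 0, 0],
    [0, 0, 0, 0.5, 0, 0, 0],
    [0, 0, 0, 0, 0, 0, 0],
    [0, 0, 0, 0, 0, 0, 0],
    [0, 0, 0, 0, 0, 0, 0],
    [0, 0, 0, 0, 0, 0, 0]
  ]
}}

```text
time: 29.93
position: [0.4783, 0.2612, 0.0463]
tcp_rot: [0.0, 0.663, 0.748, 0.0]
force: [-5.0, -1.4, 9.0]
opening: 0.0309
```

Request:
{"name": "servo_tool", "arguments": {
  "increments": [
    [0, 0, 0, -0.5, 0, 0, 0],
    [0, 0, 0, 0, 0, 0, 0],
    [0.45, 0, 0, 0, 0, 0, 0],
    [0.6, 0, 0, 0, 0, 0, 0],
    [1, 0, 0, 0, 0, 0, 0],
    [1, 0, 0, 0, 0, 0, 0],
    [1, 0, 0, 0, 0, 0, 0],
    [1, 0, 0, 0, 0, 0, 0],
    [1, 0, 0, -5, 0, 0, 0],
    [1, 0, 0, -15, 0, 0, 0]
  ]
}}

```text
time: 30.77
position: [0.4761, 0.2602, 0.0623]
tcp_rot: [-0.001, 0.663, 0.748, -0.003]
force: [0.4, 0.1, -0.2]
opening: 0.0853
```

Request:
{"name": "servo_tool", "arguments": {
  "increments": [
    [1, 0, 0, -20, 0, 0, 0],
    [1, 0, 0, -25, 0, 0, 0],
    [1, 0, 0, -30, 0, 0, 0],
    [1, 0, 0, -30, 0, 0, 0],
    [1, 0, 0, -30, 0, 0, 0],
    [1, 0, 0, -20, 0, 0, 0],
    [1, 0, 0, -10, 0, 0, 0],
    [1, 0, 0, 0, 0, 0, 0],
    [1, 0, 0, 0, 0, 0, 0],
    [1, 0, 0, 0, 0, 0, 0]
  ]
}}

```text
time: 31.6
position: [0.4774, 0.2608, 0.2276]
tcp_rot: [-0.001, 0.663, 0.748, -0.002]
force: [0.1, -0.7, -0.9]
opening: 0.0854
```

Run:
```python
from h import *
T,im,w=look('17'); cv2.imwrite('pics/c17b.png',np.hstack([cv2.resize(im,(400,300)),cv2.resize(w,(400,300))]))
cv2.imwrite('pics/s17c.png',im[100:400,120:500]); t=shot('top','t17')
```

```text
t 31.6 F [ 0.13 -0.68 -0.86] open 0.0854
```

View pics/w17.png

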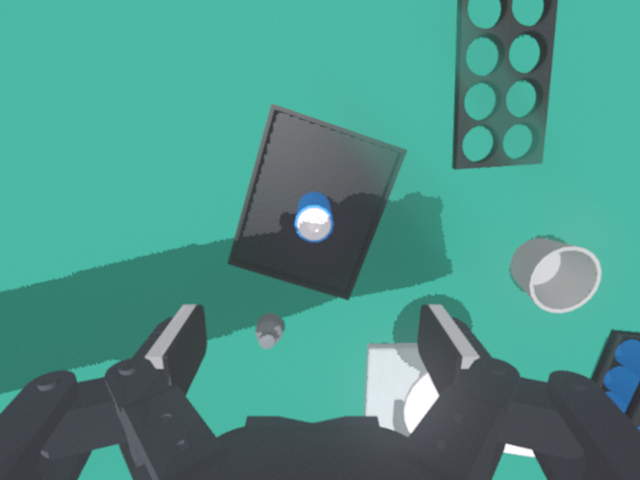

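View pics/s17.png

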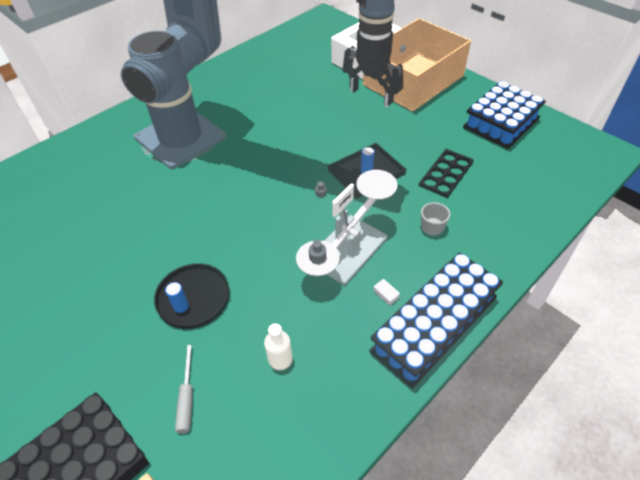

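The second cell stands in the tray at scene (367,160) and wrist (313,222). The first is still upright in the dish at (176,297), the balance is back at rest, and the bystanders haven't moved. I'm handing in.

Run:
```python
from rig import bot
print(bot.sign_off())
```

```text
the job is handed in; nothing more can be done
None
```

I weighed both cells one after the other, sorted them and handed the job in at about 31.7 s of the 72 s allowed.

- **First cell** (started at x 0.435, y -0.086): its pan stayed at the upper stop about 2 s after release, so it is lighter than the reference. It now stands in the round dish.
- **Second cell** (started at x 0.468, y 0.006): its pan sank the full stop-to-stop travel and was no longer moving, so it is heavier. It now stands in the rectangular tray.

**Last checks:** the final wrist and scene pictures show the second cell upright in the tray. The scene picture shows the first cell still upright in the dish, the balance back at its unloaded rest, the other items apparently where they were, and the gripper open and clear.

**Disagreements and forces:**
- The top and scene cameras differed by about 5 mm when locating the cells, pans and dish, and by up to about 20 mm on a rough reading of the tray. I settled each position with close wrist-camera views before acting.
- Setting the second cell down showed a brief force of about 10 N (9 N upward), which is well under the limits. The other placements showed about 1 to 2 N.

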